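Tighten the bench chuck on the brass loading tip

ROBOT

A 6-joint arm with a two-finger parallel gripper is mounted at the origin on a cart in front of the work surface, level with it; the furniture and walls round the work are solid. World frame = base frame: x ahead of the robot, y to its left, z up, the work surface at z = 0. Lengths are in m, angles in degrees, forces in N, time in s.
With the tool pointing down it reaches from about 0.4 to 0.825 m from the base axis. Payload 7 kg.
Tool frame: the origin (TCP) lies between the finger pads; the fingertips stand 19 mm ahead of it and the grasp point (between the pads) is the TCP; z points along the fingers, y is the line along which they close (so a half turn about z gives the same grasp; the last joint's range is limited). The gripper opens to 88 mm and grips with 3 to 60 N. Pads are 19 mm wide; open, the fingers measure 130 mm over their backs; the gripper's body (78 mm by 193 mm) begins 47 mm behind the grasp point.
Start: joints at [-59.754, 20.546, 0.682, 0, -70.136, -16.507], TCP at [0.16, -0.656, 0.246] pointing down, gripper open.
Joint ranges: [-176.03, 176.03], [-82.01, 121.73], [-58.28, 71.71], [-173.87, 95.51], [-174.79, -0.11], [-173.66, 173.66]. Speed limits (degrees/s): [136.94, 136.94, 172.46, 180, 180, 180].

INTERFACE

Orientations are given as [roll, pitch, yaw] about the fixed x, y, z axes, in that order (R = Rz(yaw) Ry(pitch) Rx(roll)).
In Python, from plant import get_obs, snapshot, close_job, spot_in, spot_point gives the robot as it stands.
- The arm moves only by the tool play_rows, never from a script. Its argument "plan" is a list of rows, each a list of 6 numbers: the shift along the tool's x, y, z in cm, then the turn, a rotation vector about the tool's x, y, z in degrees. A call has 1 to 20 rows; each row shifts and turns the commanded pose from where the row before left it, along the tool's axes as they then stand; what a row does not reach is not made up. A row lasts 1/12 s, in which the tool goes at most 41.7 mm and 7.16 degrees, less where a joint would pass 70% of its speed; a pose out of reach is approached as far as the arm can. A call is refused whole if a number of a shift passes 4.17 or a number of a turn 7.16, either way. A call with a gripper value outside its range is refused whole. "grip" is the finger opening in cm, from 0 to 8.76, set as the call begins (left out, the last holds). The fingers move at their own pace and stop on an object; the grip force is fixed at half the most. Time passes only in rows, so rows that do not move let the fingers close. It gives the time, the measured TCP pose, the force, the opening and the grip force at its end, in the units of the state.
- get_obs(): the state, without advancing time (a new reading comes with each control period).
- snapshot(name): name is "scene" or "top"; returns a dict with "frame" (480x640x3 uint8, red, green, blue), "fx", "fy", "cx", "cy" (pixels), "position" and "attitude" of the camera in the world. Camera axes: x right, y down, z forward; pixel columns grow to the right and rows downward; lengths in m; the calibration is good to about 2 mm. A picture is of the moment at which its call begins. There is no depth.
- close_job(): hands the job in; it is judged then, once.
Trained networks look in the newest picture that a camera, given by its name, has taken for a name from the list of things; names that differ only in an ending like _2 or _b are one class to them, and where a whole thing is asked for, a point or a joint stands for the part that bears it (a point fixed in the world has none). Each returns a list of dicts, best first, with "score" (0 to 1); they miss things now and then, are a little off and sometimes report something else, mostly with a low value. They report only what shows in the picture. A call takes as long as a camera call. They do not tell look-alikes from the thing itself.
- spot_in(camera, thing): "position" ([x, y, z] in m, in world coordinates, good to about 4 mm: the middle of the surface that is visible of it).
- spot_point(camera, thing): "position" ([x, y, z] in m, in world coordinates, good to about 4 mm: a listed point, or the origin of a listed thing).
The state is a dict: "clock": time; "joint_pos": joint angles; "qvel": joint speeds; "tau": joint torques, N m; "tool_pos": TCP position; "orientation": TCP orientation; "force": force on the tool from outside, world axes, zero at the start; "moment": the same for the moment, N m; "opening": finger opening in m; "gripper_force": force on a finger pad.
Only numpy, scipy, OpenCV 4.12 (cv2) and the standard library are available. Lean on these libraries where they do the work, as an engineer would, in place of code of your own. Each camera call takes 0.05 s, during which the arm holds its last target. There are 200 camera calls.

TASK

Two small bench chucks stand open on the worktop, each with a loose tip standing in it. Tighten the one that holds the brass tip: turn its silver knurled sleeve clockwise, seen from above, until its three jaws grip the tip firmly, then let go. The brass tip must stay upright in its chuck, and the chuck with the dark steel tip must be left open.

Things in the scene. Friction and masses are not known exactly. Their poses are not given: they have to be found in the camera images.
- brass_sleeve_mid (a point): Point on the vertical axis of the chuck to be tightened, the place to grip its sleeve: 52 mm above the worktop. The chuck is fixed to the worktop: a dark round foot (84 mm across, up to 13 mm high) and, from 30 to 66 mm height, a round silver knurled sleeve 57 mm across that turns about the vertical axis. This point is 14 mm below the sleeve's top. Inside the sleeve's mouth are three steel jaws, which stand 4 mm above it. The tip in it rises to 86 mm height
- brass_sleeve (a joint): Turn of that sleeve in rad: 0 = jaws fully open, growing clockwise seen from above, mechanical limit 1.5. The start is between 0 and 0.25. The three jaws move inward together, 4.6 mm a radian; they all touch the brass tip at about 1.2 and squeeze it ever more firmly beyond that; 1.35 to 1.45 is firm. Below that the sleeve turns with a friction of about 0.25 N m, and near 1.4 it needs about 0.4 to 0.6 N m. It stays about where it is left (springs back by less than 0.15)
- brass_tip: Brass loading tip, a round pin 16 mm across and 58 mm high with a groove near its top, standing loose and upright in the chuck to be tightened, up to 3 mm off the chuck's axis. Origin at the centre of its underside, 28 mm above the worktop; z along the pin
- steel_sleeve (a joint): Turn of the sleeve of the other chuck, of the same make, which holds a dark steel tip and stands at least 140 mm away (axis to axis). Same values; the start is between 0 and 0.25. To be left open
There are look-alikes about, which are no part of the job. Leave any purple look-alike of the part that bears brass_sleeve_mid alone. Leave any purple look-alike of the part that bears steel_sleeve alone.

How it is judged:
By the outcome, as a careful person would: the job done as asked, in the order asked, and still so for the second after the job is handed in, with the robot touching nothing.
It also fails if it takes over 40 s, if anything falls off the work surface, if the arm or the gripper's body presses on something with over 40 N, if the wrist force passes 120 N, or if a joint passes its speed limit or range.

## Working session

There is one attempt and no reset: what is moved stays moved. The work goes in short steps, Python scripts to look and compute and a tool call to move; the robot and the scene stay as the last step left them, time stands still between calls to the robot, and variables do not carry over. Pictures are saved under pics/ and viewed, at most 10 in all, crops included, and the job is handed in when it is done.

Besides the shell and the picture viewer there is one more tool, called after "Call:" as name([rows], argument=value, ...), one row to a line, values as JSON. play_rows: Moves the arm, as the interface text tells. Its arguments: {"type":"object","properties":{"plan":{"type":"array","items":{"type":"array","items":{"type":"number"}}},"grip":{"type":"number"}},"required":["plan"]}

```bash
mkdir -p pics && python3 - <<'E'
from plant import *
import cv2,numpy as np
s=get_obs();print({k:np.round(v,3).tolist() for k,v in s.items()})
for c in("scene","top"):
    p=snapshot(c);cv2.imwrite(f"pics/{c}0.png",p["frame"][:,:,::-1])
    print(c,p["fx"],p["fy"],p["cx"],p["cy"],p["position"],p["attitude"])
    for t in("brass_sleeve_mid","brass_tip"):
        print(t,[(round(d["score"],2),np.round(d["position"],3).tolist()) for d in spot_point(c,t)])
    for t in("brass_sleeve","steel_sleeve"):
        print(t,[(round(d["score"],2),np.round(d["position"],3).tolist()) for d in spot_in(c,t)])
E
```

```text
{'clock': 0.0, 'joint_pos': [-59.756, 20.591, 0.633, -0.021, -70.136, -16.507], 'qvel': [-0.05, -0.007, -0.119, -0.013, -0.042, -0.02], 'tau': [0.001, -58.272, 29.306, 6.998, 0.007, -0.0], 'tool_pos': [0.16, -0.655, 0.245], 'orientation': [179.905, -0.008, -166.27], 'force': [-0.562, -0.024, 0.243], 'moment': [-0.032, 0.03, 0.009], 'gripper_force': 0.0, 'opening': 0.088}
scene 528.0418651707954 528.0418651707954 314.11015539691704 244.082904967017 [ 0.22478872 -0.47525259  0.56472443] [-124.96103528   -0.4981964   -34.1306318 ]
brass_sleeve_mid [(0.88, [0.579, -0.006, 0.052]), (0.57, [0.709, -0.028, 0.058])]
brass_tip []
brass_sleeve [(0.74, [0.567, -0.027, 0.048]), (0.68, [0.693, -0.046, 0.058])]
steel_sleeve [(0.64, [0.631, 0.283, 0.05]), (0.63, [0.497, 0.254, 0.054])]
top 484.8930548925482 484.8930548925482 321.33088768204715 238.18034970985954 [0.4443141  0.10375759 0.9108391 ] [-1.68856550e+02  8.03315581e-02 -9.15272616e+01]
brass_sleeve_mid [(0.63, [0.583, -0.004, 0.052]), (0.57, [0.714, -0.028, 0.049])]
brass_tip [(0.61, [0.577, -0.01, 0.025])]
brass_sleeve [(0.92, [0.572, -0.006, 0.061]), (0.8, [0.698, -0.025, 0.061])]
steel_sleeve [(0.86, [0.507, 0.267, 0.066]), (0.59, [0.627, 0.296, 0.064])]
```

View pics/scene0.png

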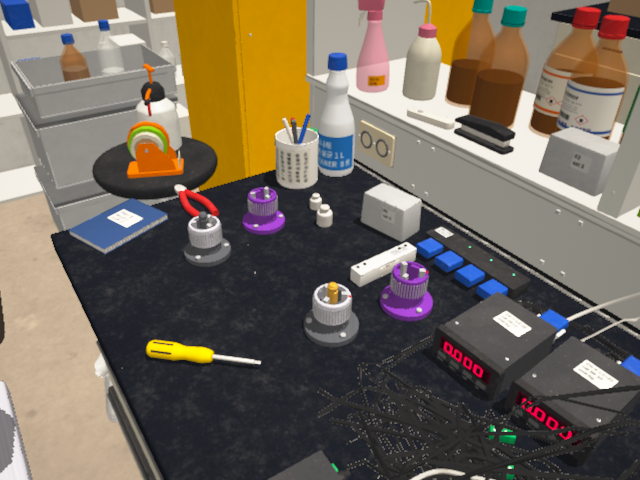

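View pics/top0.png

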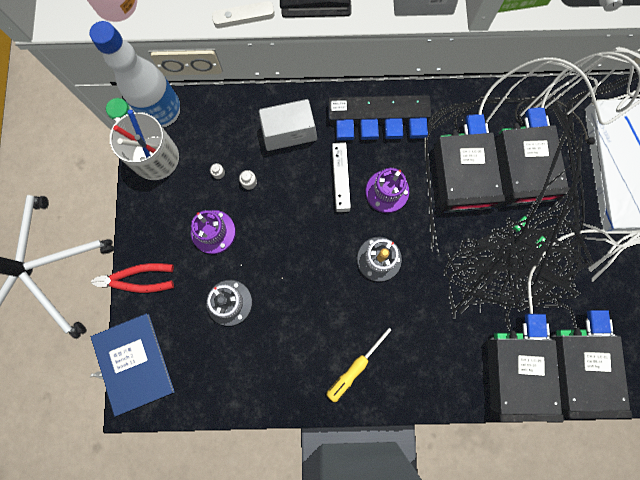

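Candidates (scene/top pixels):
- Silver chuck at (332,305)/(380,257), with a brass-coloured pin.
- Silver chuck at (205,232)/(225,300), with a dark pin.
- Purple look-alikes at (408,280)/(388,187) and (263,205)/(210,230).

The silver chuck with the brass pin fits the description. I'll confirm it in a crop with the model outline overlaid.

```bash
cat > h.py <<'E'
from plant import *
import cv2,numpy as np
from scipy.spatial.transform import Rotation as R
def proj(p,X):
    c=(np.atleast_2d(X)-p["position"])@R.from_euler("xyz",p["attitude"],degrees=True).as_matrix()
    return np.c_[p["fx"]*c[:,0]/c[:,2]+p["cx"],p["fy"]*c[:,1]/c[:,2]+p["cy"]]
a=np.linspace(0,2*np.pi,90)
def circ(x,y,z,r): return np.c_[x+r*np.cos(a),y+r*np.sin(a),0*a+z]
def crop(p,x,y,circles,k=8,h=36):
    u,v=np.round(proj(p,[[x,y,.05]])[0]).astype(int)
    im=cv2.resize(p["frame"][v-h:v+h,u-h:u+h,::-1].copy(),None,fx=k,fy=k,interpolation=cv2.INTER_CUBIC)
    raw=im.copy()
    for (X,Y,z,r),col in circles:
        q=(proj(p,circ(X,Y,z,r))-[u-h,v-h]+.5)*k
        cv2.polylines(im,[q.astype(int)],True,col,1)
    return raw,im
E
python3 - <<'E'
from h import *
x,y=.581,-.005
out=[]
for c in("scene","top"):
    p=snapshot(c)
    _,im=crop(p,x,y,[((x,y,.066,.0285),(0,255,0)),((x,y,.013,.042),(0,255,255)),((x,y,0.03,.0285),(255,100,0))],k=5,h=40)
    out.append(im)
cv2.imwrite("pics/fit.png",np.hstack(out))
E
```

```text
(no output)
```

View pics/fit.png

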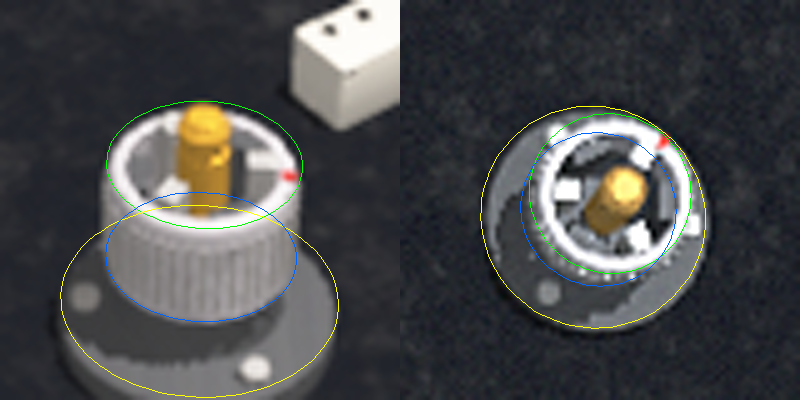

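The crop confirms it. The brass pin stands in the silver sleeve, and the model outline fits within about 1 px, which puts the axis near (0.580, -0.0055). A red mark on the sleeve rim, at crop (663,143), can serve as an angle marker. Next I'll move above it.

Call:
play_rows([
  [-2.81, 2.66, 0, 0, 0, 0],
  [-2.81, 2.66, 0, 0, 0, 0],
  [-2.81, 2.66, 0, 0, 0, 0],
  [-2.81, 2.66, 0, 0, 0, 0],
  [-2.81, 2.66, 0, 0, 0, 0],
  [-2.81, 2.66, 0, 0, 0, 0],
  [-2.81, 2.66, 0, 0, 0, 0],
  [-2.81, 2.66, 0, 0, 0, 0],
  [-2.81, 2.66, 0, 0, 0, 0],
  [-2.81, 2.66, 0, 0, 0, 0],
  [-2.81, 2.66, 0, 0, 0, 0],
  [-2.81, 2.66, 0, 0, 0, 0],
  [-2.81, 2.66, 0, 0, 0, 0],
  [-2.81, 2.66, 0, 0, 0, 0],
  [-2.81, 2.66, 0, 0, 0, 0],
  [-2.81, 2.66, 0, 0, 0, 0],
  [-2.81, 2.66, 0, 0, 0, 0],
  [-2.81, 2.66, 0, 0, 0, 0],
  [-2.81, 2.66, 0, 0, 0, 0],
  [-2.81, 2.66, 0, 0, 0, 0],
], grip=8.76)

```text
clock: 2.27
tool_pos: [0.5806, -0.0035, 0.2459]
orientation: [180.0, 0.0, -166.2]
force: [-0.4, 0.4, 0.1]
opening: 0.0875
gripper_force: 0.0
```

Call:
play_rows([
  [0, 0, 0, 0, 0, -6.6],
  [0, 0, 0, 0, 0, -6.6],
  [0, 0, 0, 0, 0, -6.6],
  [0, 0, 0, 0, 0, -6.6],
  [0, 0, 0, 0, 0, -6.6],
  [0, 0, 0, 0, 0, -6.6],
  [0, 0, 0, 0, 0, -6.6],
  [0, 0, 0, 0, 0, 0],
  [0, 0, 0, 0, 0, 0],
  [0, 0, 0, 0, 0, 0],
])

```text
clock: 3.1
tool_pos: [0.5798, -0.0054, 0.2456]
orientation: [-180.0, 0.0, -120.3]
force: [0.3, 0.0, 0.0]
opening: 0.0872
gripper_force: 0.0
```

```bash
python3 - <<'E'
from h import *
s=get_obs();print({k:np.round(v,4).tolist() for k,v in s.items()})
T=R.from_euler("xyz",s["orientation"],degrees=True).as_matrix()
print((np.array([.580,-.0055,.100])-s["tool_pos"])@T*100)
E
```

```text
{'clock': 3.1, 'joint_pos': [18.7798, 11.6401, -11.6564, -0.0025, -66.6963, -49.0593], 'qvel': [-0.0398, 0.0505, -0.0278, 0.1093, 0.0047, 0.6291], 'tau': [0.0095, -45.2209, 28.6018, 6.8346, -0.0344, 0.0645], 'tool_pos': [0.5798, -0.0054, 0.2456], 'orientation': [-179.9969, 0.007, -120.2806], 'force': [0.2941, 0.0201, 0.028], 'moment': [0.0521, 0.0326, 0.0147], 'gripper_force': 0.0, 'opening': 0.0872}
[ 1.55727539e-03 -1.81562176e-02  1.45630662e+01]
```

Call:
play_rows([
  [0, 0, 2.5, 0, 0, 0],
  [0, 0, 2.5, 0, 0, 0],
  [0, 0, 2.5, 0, 0, 0],
  [0, 0, 2.5, 0, 0, 0],
  [0, 0, 2.5, 0, 0, 0],
  [0, 0, 2.0, 0, 0, 0],
  [0, 0, 2.0, 0, 0, 0],
  [0, 0, 1.5, 0, 0, 0],
  [0, 0, 1.0, 0, 0, 0],
  [0, 0, 0.7, 0, 0, 0],
  [0, 0, 0, 0, 0, 0],
  [0, 0, 0, 0, 0, 0],
])

```text
clock: 4.1
tool_pos: [0.5802, -0.0054, 0.0489]
orientation: [-180.0, 0.0, -120.1]
force: [0.1, 1.0, 0.5]
opening: 0.088
gripper_force: 0.0
```

Call:
play_rows([
  [0, 0, 0, 0, 0, 0],
  [0, 0, 0, 0, 0, 0],
  [0, 0, 0, 0, 0, 0],
  [0, 0, 0, 0, 0, 0],
  [0, 0, 0, 0, 0, 0],
  [0, 0, 0, 0, 0, 0],
  [0, 0, 0, 0, 0, 0],
  [0, 0, 0, 0, 0, 0],
], grip=5.0)

```text
clock: 4.77
tool_pos: [0.5803, -0.0055, 0.0489]
orientation: [-180.0, 0.0, -120.1]
force: [0.7, -0.8, 3.8]
opening: 0.0567
gripper_force: 30.0
```

```bash
python3 - <<'E'
from h import *
s=get_obs();print({k:np.round(v,4).tolist() for k,v in s.items()})
out=[]
for c in("scene","top"):
    p=snapshot(c);r,_=crop(p,.58,-.005,[],k=5,h=40);out.append(r)
cv2.imwrite("pics/grip.png",np.hstack(out))
E
```

```text
{'clock': 4.7667, 'joint_pos': [18.7698, 23.1563, -24.7507, 0.0224, -42.0504, -48.8452], 'qvel': [0.0295, -0.0213, -0.1102, -0.0256, 0.0276, 0.0657], 'tau': [0.9919, -51.7486, 19.773, 4.2876, -0.0803, 0.0974], 'tool_pos': [0.5803, -0.0055, 0.0489], 'orientation': [-179.9607, 0.0222, -120.0587], 'force': [0.7155, -0.8439, 3.7613], 'moment': [-0.4527, -0.1765, -0.1674], 'gripper_force': 30.0004, 'opening': 0.0567}
```

View pics/grip.png

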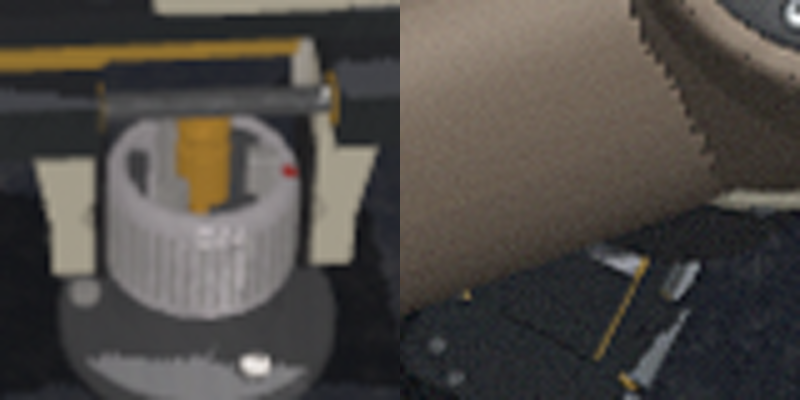

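Gripped on the sleeve: opening 56.7 mm at 30 N. The brass tip is upright at crop (203,150), and the red mark is visible in the scene view at (290,172). Now I'll turn clockwise 50°, short of contact.

Call:
play_rows([
  [0, 0, 0, 0, 0, 5],
  [0, 0, 0, 0, 0, 5],
  [0, 0, 0, 0, 0, 5],
  [0, 0, 0, 0, 0, 5],
  [0, 0, 0, 0, 0, 5],
  [0, 0, 0, 0, 0, 5],
  [0, 0, 0, 0, 0, 5],
  [0, 0, 0, 0, 0, 5],
  [0, 0, 0, 0, 0, 5],
  [0, 0, 0, 0, 0, 5],
  [0, 0, 0, 0, 0, 0],
  [0, 0, 0, 0, 0, 0],
  [0, 0, 0, 0, 0, 0],
])

```text
clock: 5.95
tool_pos: [0.5808, -0.0062, 0.0489]
orientation: [-179.9, 0.1, -170.1]
force: [4.0, -7.7, 1.4]
opening: 0.0563
gripper_force: 30.0
```

```bash
cat >> h.py <<'E'
def red(cx=.580,cy=-.0055):
    "bearing (deg, world) of the red rim mark about the axis, seen by scene cam"
    p=snapshot("scene");f=p["frame"].astype(int)
    u,v=proj(p,[[cx,cy,.066]])[0]
    m=(f[:,:,0]>110)&(f[:,:,0]>1.8*f[:,:,1])&(f[:,:,0]>1.8*f[:,:,2])
    vv,uu=np.nonzero(m);k=np.hypot(uu-u,vv-v)<28;uu,vv=uu[k],vv[k]
    if not len(uu): return None
    d=R.from_euler("xyz",p["attitude"],degrees=True).apply([(uu.mean()-p["cx"])/p["fx"],(vv.mean()-p["cy"])/p["fy"],1])
    q=p["position"]+d*(.066-p["position"][2])/d[2]-[cx,cy,.066]
    return np.degrees(np.arctan2(q[1],q[0])),np.hypot(q[0],q[1]),len(uu)
E
python3 - <<'E'
from h import *
s=get_obs();print({k:np.round(s[k],4).tolist() for k in("joint_pos","tool_pos","orientation","force","moment","opening","gripper_force")})
print(red())
im=cv2.imread("pics/scene0.png")
import h
s0=snapshot("scene");h.snapshot=lambda c:{**s0,"frame":im[:,:,::-1]}
print("start",h.red())
cv2.imwrite("pics/turn1.png",crop(s0,.58,-.005,[],k=6,h=40)[0])
E
```

```text
{'joint_pos': [18.7124, 23.1754, -24.7452, 0.0963, -42.0078, -98.8581], 'tool_pos': [0.5808, -0.0062, 0.0489], 'orientation': [-179.9473, 0.0807, -170.0742], 'force': [4.043, -7.6748, 1.36], 'moment': [-2.4924, -1.4988, -0.2879], 'opening': 0.0563, 'gripper_force': 30.0001}
None
start (np.float64(-45.60965377527067), np.float64(0.02631610447209513), 3)
```

View pics/turn1.png

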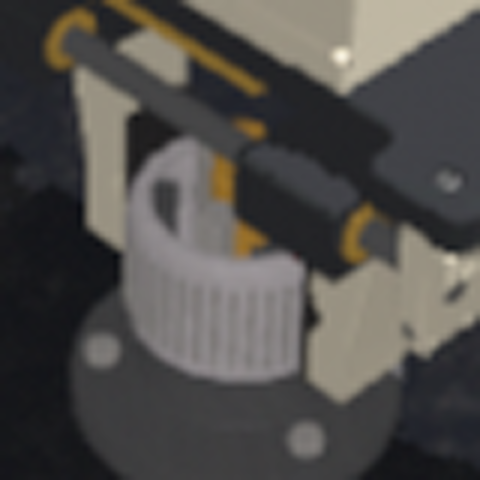

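The sleeve is still gripped and the tip upright at (235,185). The red mark is now behind the right finger near (350,320). I'll continue in smaller steps and watch the torque.

Call:
play_rows([
  [0, 0, 0, 0, 0, 3],
  [0, 0, 0, 0, 0, 3],
])

```text
clock: 6.22
tool_pos: [0.5808, -0.0063, 0.0489]
orientation: [-179.9, 0.1, -176.1]
force: [3.5, -9.1, 0.2]
opening: 0.0564
gripper_force: 30.0
```

```bash
cat > m.py <<'E'
from h import *
s=get_obs();print({k:np.round(s[k],3).tolist() for k in("clock","tau","tool_pos","orientation","force","moment","opening")})
E
python3 m.py
```

```text
{'clock': 6.217, 'tau': [4.6, -52.605, 19.475, 2.303, -0.676, 0.954], 'tool_pos': [0.581, -0.006, 0.049], 'orientation': [-179.936, 0.078, -176.145], 'force': [3.508, -9.08, 0.209], 'moment': [-2.82, -1.562, 0.282], 'opening': 0.056}
```

Call:
play_rows([
  [0, 0, 0, 0, 0, 3],
  [0, 0, 0, 0, 0, 3],
])

```text
clock: 6.38
tool_pos: [0.5808, -0.0064, 0.0489]
orientation: [-179.9, 0.1, 177.8]
force: [4.9, -9.8, 1.1]
opening: 0.0565
gripper_force: 30.0
```

```bash
python3 m.py
```

```text
{'clock': 6.383, 'tau': [5.036, -52.627, 19.537, 2.142, -0.666, 0.767], 'tool_pos': [0.581, -0.006, 0.049], 'orientation': [-179.935, 0.084, 177.842], 'force': [4.862, -9.795, 1.128], 'moment': [-3.12, -1.635, 0.234], 'opening': 0.056}
```

Call:
play_rows([
  [0, 0, 0, 0, 0, 3],
  [0, 0, 0, 0, 0, 3],
])

```text
clock: 6.55
tool_pos: [0.5808, -0.0066, 0.0489]
orientation: [-179.9, 0.1, 171.8]
force: [4.0, -9.3, 0.8]
opening: 0.0569
gripper_force: 30.0
```

```bash
python3 m.py
```

```text
{'clock': 6.55, 'tau': [5.272, -52.673, 19.645, 1.916, -0.633, 0.63], 'tool_pos': [0.581, -0.007, 0.049], 'orientation': [-179.936, 0.089, 171.849], 'force': [3.972, -9.267, 0.822], 'moment': [-3.297, -1.726, 0.409], 'opening': 0.057}
```

Call:
play_rows([
  [0, 0, 0, 0, 0, 2],
  [0, 0, 0, 0, 0, 2],
])

```text
clock: 6.72
tool_pos: [0.5808, -0.0066, 0.0489]
orientation: [-179.9, 0.1, 167.9]
force: [3.9, -11.1, -0.4]
opening: 0.057
gripper_force: 30.0
```

```bash
python3 m.py; python3 - <<'E'
from h import *
print(red())
cv2.imwrite("pics/turn2.png",crop(snapshot("scene"),.58,-.005,[],k=6,h=40)[0])
E
```

```text
{'clock': 6.717, 'tau': [5.329, -52.683, 19.716, 1.772, -0.61, 0.096], 'tool_pos': [0.581, -0.007, 0.049], 'orientation': [-179.934, 0.092, 167.906], 'force': [3.937, -11.063, -0.39], 'moment': [-3.433, -1.697, 0.53], 'opening': 0.057}
None
```

View pics/turn2.png

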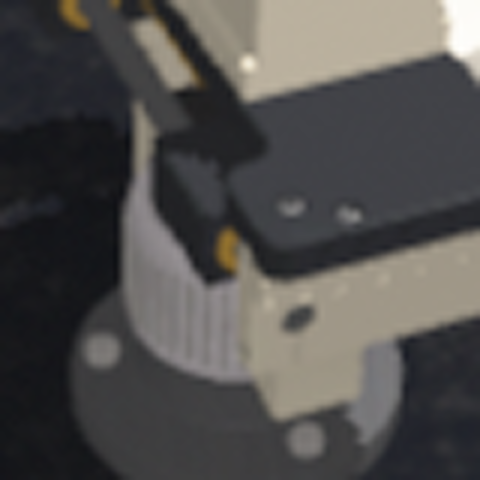

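The torque climbs from about 0.25 to 0.53 N m, so the jaws have touched the tip and I estimate the sleeve at about 1.37. The gripper hides the tip in this picture. I'll go 2° more, then release and back off straight up to look.

Call:
play_rows([
  [0, 0, 0, 0, 0, 1],
  [0, 0, 0, 0, 0, 1],
])

```text
clock: 6.98
tool_pos: [0.5808, -0.0067, 0.0489]
orientation: [-179.9, 0.1, 166.0]
force: [3.6, -10.2, 1.7]
opening: 0.0567
gripper_force: 30.0
```

```bash
python3 m.py
```

```text
{'clock': 6.983, 'tau': [5.304, -52.694, 19.746, 1.713, -0.601, -0.201], 'tool_pos': [0.581, -0.007, 0.049], 'orientation': [-179.934, 0.094, 165.973], 'force': [3.559, -10.175, 1.66], 'moment': [-3.528, -1.77, 0.629], 'opening': 0.057}
```

Call:
play_rows([
  [0, 0, 0, 0, 0, 0],
  [0, 0, 0, 0, 0, 0],
  [0, 0, 0, 0, 0, 0],
  [0, 0, 0, 0, 0, 0],
  [0, 0, 0, 0, 0, 0],
  [0, 0, 0, 0, 0, 0],
  [0, 0, 0, 0, 0, 0],
  [0, 0, 0, 0, 0, 0],
], grip=8.76)

```text
clock: 7.65
tool_pos: [0.5798, -0.0053, 0.0486]
orientation: [180.0, -0.0, 165.9]
force: [-0.1, 0.5, -0.9]
opening: 0.0874
gripper_force: 0.0
```

Call:
play_rows([
  [0, 0, -0.5, 0, 0, 0],
  [0, 0, -1.0, 0, 0, 0],
  [0, 0, -2.0, 0, 0, 0],
  [0, 0, -2.5, 0, 0, 0],
  [0, 0, -2.5, 0, 0, 0],
  [0, 0, -2.5, 0, 0, 0],
  [0, 0, -2.5, 0, 0, 0],
  [0, 0, -2.5, 0, 0, 0],
  [0, 0, -2.5, 0, 0, 0],
  [0, 0, 0, 0, 0, 0],
])

```text
clock: 8.48
tool_pos: [0.5823, -0.0053, 0.2405]
orientation: [179.8, 0.5, 166.0]
force: [1.0, -0.5, 0.4]
opening: 0.0877
gripper_force: 0.0
```

```bash
python3 m.py; python3 - <<'E'
from h import *
print(red())
cv2.imwrite("pics/rel.png",crop(snapshot("scene"),.58,-.005,[],k=7,h=40)[0])
E
```

```text
{'clock': 8.483, 'tau': [0.025, -43.265, 26.903, 5.99, -1.229, -0.003], 'tool_pos': [0.582, -0.005, 0.24], 'orientation': [179.807, 0.5, 165.987], 'force': [0.985, -0.526, 0.368], 'moment': [0.078, -0.211, 0.013], 'opening': 0.088}
(np.float64(-115.1692454301152), np.float64(0.025688722906472772), 5)
```

View pics/rel.png

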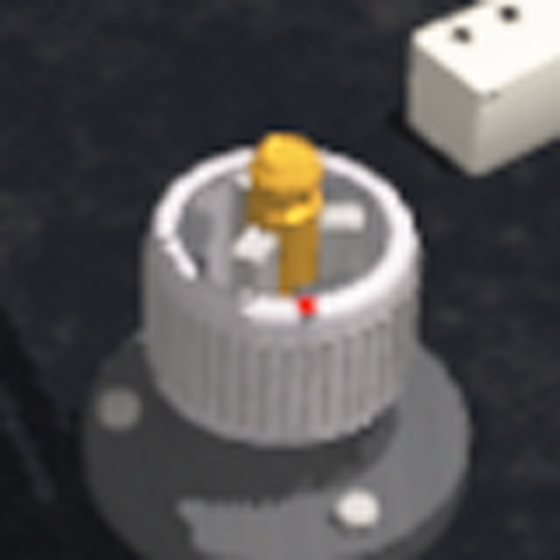

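Released. The pin is upright at crop (287,200), with the jaws against it at (255,245) and (343,215). The red mark is at (307,305), which is about 69.6° from its start. I'll move aside so the top camera can measure the angle better.

Call:
play_rows([
  [0, -2.0, 0, 0, 0, 0],
  [-0.2, -3.7, 0, 0, 0, 0],
  [-0.2, -3.7, 0, 0, 0, 0],
  [-0.2, -3.7, 0, 0, 0, 0],
  [-0.2, -3.7, 0, 0, 0, 0],
  [-0.2, -3.7, 0, 0, 0, 0],
  [-0.2, -3.7, 0, 0, 0, 0],
  [-0.2, -3.7, 0, 0, 0, 0],
  [-0.2, -3.7, 0, 0, 0, 0],
  [0, -2.0, 0, 0, 0, 0],
  [0, 0, 0, 0, 0, 0],
])

```text
clock: 9.5
tool_pos: [0.5118, -0.3385, 0.2322]
orientation: [-180.0, -0.2, 165.7]
force: [0.8, 0.3, -0.4]
opening: 0.0875
gripper_force: 0.0
```

```bash
python3 - <<'E'
from h import *
p=snapshot("top");cv2.imwrite("pics/top1.png",p["frame"][:,:,::-1])
f0=cv2.imread("pics/top0.png")[:,:,::-1];f1=p["frame"]
Rm=R.from_euler("xyz",p["attitude"],degrees=True)
def w(u,v,z):
    d=Rm.apply(np.c_[(u-p["cx"])/p["fx"],(v-p["cy"])/p["fy"],np.ones(len(u))]);return p["position"]+d*((z-p["position"][2])/d[:,2])[:,None]
def mark(fr,cx,cy,lab):
    f=fr.astype(float);u,v=proj(p,[[cx,cy,.066]])[0]
    e=f[:,:,0]-(f[:,:,1]+f[:,:,2])/2
    V,U=np.mgrid[:480,:640];k=(np.hypot(U-u,V-v)<19)&(f[:,:,0]>1.35*f[:,:,2])&(f[:,:,1]<1.25*f[:,:,2])&(e>25)
    q=w(U[k],V[k],.066);q=np.average(q,axis=0,weights=e[k])-[cx,cy,.066]
    print(lab,k.sum(),"bearing",round(np.degrees(np.arctan2(q[1],q[0])),1),"r",round(np.hypot(*q[:2])*1e3,1))
mark(f0,.580,-.0055,"brass start");mark(f1,.580,-.0055,"brass now")
tiles=[]
for fr,(x,y) in((f0,(.58,-.0055)),(f1,(.58,-.0055)),(f1,(.505,.265))):
    # rectified view of the plane z=0.068, 0.25 mm/px: up = +x, left = +y
    g=np.float32([[x+a,y+b,.068] for a,b in((.035,.035),(.035,-.035),(-.035,-.035),(-.035,.035))])
    M=cv2.getPerspectiveTransform(proj(p,g).astype(np.float32),np.float32([[0,0],[264,0],[264,264],[0,264]]))
    tiles.append(cv2.warpPerspective(np.ascontiguousarray(fr[:,:,::-1]),M,(264,264),flags=cv2.INTER_CUBIC))
cv2.imwrite("pics/rect.png",np.hstack(tiles))
E
```

```text
brass start 7 bearing -45.6 r 26.4
brass now 4 bearing -114.2 r 27.1
```

View pics/rect.png

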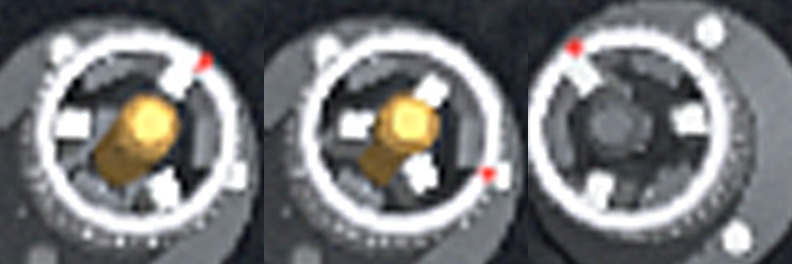

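Tile 1 shows the start, with the red mark at (205,62) beside the upper-right jaw. Tile 2 shows the current state, with the mark at (488,175) and the three jaws touching the pin. Tile 3 shows the steel chuck untouched, still open. I'll refine the absolute angle from the jaw bearings.

```bash
python3 - <<'E'
from h import *
p=snapshot("top");Rm=R.from_euler("xyz",p["attitude"],degrees=True)
def rect(fr,x,y,z):
    g=np.float32([[x+a,y+b,z] for a,b in((.035,.035),(.035,-.035),(-.035,-.035),(-.035,.035))])
    M=cv2.getPerspectiveTransform(proj(p,g).astype(np.float32),np.float32([[0,0],[560,0],[560,560],[0,560]]))
    return cv2.warpPerspective(np.ascontiguousarray(fr),M,(560,560),flags=cv2.INTER_CUBIC).astype(float)
V,U=np.mgrid[:560,:560]
def ana(fr,x,y,lab,rmax):
    a=rect(fr,x,y,.066)
    e=a[:,:,0]-(a[:,:,1]+a[:,:,2])/2; rr=np.hypot(U-280,V-280)/8
    k=(e>60)&(a[:,:,1]<1.3*a[:,:,2])&(rr>21)&(rr<32); mu=np.array([U[k].mean(),V[k].mean()])
    j=rect(fr,x,y,.070);wht=((j.min(2)>170)&(rr<rmax)).astype(np.uint8)
    n,_,st,ce=cv2.connectedComponentsWithStats(wht)
    idx=[i for i in range(1,n) if st[i,4]>300];idx=sorted(idx,key=lambda i:-st[i,4])[:3]
    c=ce[idx];m=c.mean(0)
    b=np.degrees(np.arctan2(m[1]-c[:,1],c[:,0]-m[0]))
    mk=np.degrees(np.arctan2(m[1]-mu[1],mu[0]-m[0]))
    rel=(b-mk+60)%120-60
    print(lab,"areas",st[idx,4],"centre off mm",np.round((m-280)/8,1),"jaw r",np.round(np.hypot(*(c-m).T)/8,1),"jaws-mark",np.round(rel,1),"mean",rel.mean().round(1),"mark",mk.round(1))
f0=cv2.imread("pics/top0.png")[:,:,::-1];f1=cv2.imread("pics/top1.png")[:,:,::-1]
for rm in(21,22,23):
    ana(f0,.58,-.0055,"start",rm);ana(f1,.58,-.0055,"now",rm);ana(f1,.508,.268,"steel",rm)
print(get_obs()["clock"])
E
```

```text
start areas [4117 3521 3359] centre off mm [ 1.  -0.1] jaw r [17.2 16.6 16.7] jaws-mark [8.4 9.4 7. ] mean 8.3 mark 45.7
now areas [4136 3287 3270] centre off mm [ 1.4 -0.5] jaw r [12.4 12.8 12.5] jaws-mark [-41.5 -41.2 -39.6] mean -40.8 mark -25.9
steel areas [15158  2022  1104] centre off mm [-4.6  0.3] jaw r [18.4 15.3 17. ] jaws-mark [ 7.1  7.4 -1.8] mean 4.2 mark 127.9
start areas [6532 3925 3904] centre off mm [ 1.5 -1.4] jaw r [17.1 18.  15.9] jaws-mark [1.1 7.3 7.2] mean 5.2 mark 44.4
now areas [4136 3287 3270] centre off mm [ 1.4 -0.5] jaw r [12.4 12.8 12.5] jaws-mark [-41.5 -41.2 -39.6] mean -40.8 mark -25.9
steel areas [19111  2473  1553] centre off mm [-5.   0.3] jaw r [18.4 15.5 17.4] jaws-mark [ 8.   7.1 -0.7] mean 4.8 mark 127.3
start areas [16482  4437] centre off mm [0.9 4.4] jaw r [13.7 13.7] jaws-mark [-49.5  10.5] mean -19.5 mark 51.6
now areas [8726 4136 3287] centre off mm [ 2.  -1.8] jaw r [12.  13.4 11.4] jaws-mark [-49.6 -42.7 -39.9] mean -44.1 mark -29.1
steel areas [22295  2938  1993] centre off mm [-5.4  0.3] jaw r [18.1 15.8 17.6] jaws-mark [8.8 6.6 1.1] mean 5.5 mark 126.4
9.6
```

The sleeve now reads about 79° from its jaw-aligned zero, or about 1.38 rad. That zero is inferred from where the mark sits relative to the jaws. It agrees with the 0.6 N m torque at the end and with the jaw travel. The tip is upright, the steel chuck is untouched and the arm is clear, so I'm handing it in.

```bash
python3 -c "
from plant import *
print(close_job())"
```

```text
the job is handed in; nothing more can be done
None
```

I tightened the brass-tip chuck to about 1.38 rad, estimated from camera images and wrist torque, with its tip upright; the steel-tip chuck is untouched and open, and the job is handed in (no verdict returned).

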